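# Snap the bottom cover back onto the kitchen scale

### The job

The kitchen scale lies face down with its bottom cover off. Pick up the white cover, fit its four holes over the four orange snap standoffs, and press it down evenly and without undue force until all four have clicked through and the cover lies fully home; leave the mug, the salt shaker and the tin where they stand. The standoffs are seldom in the middle of the scale, so feel for them before you press.

Things in the scene. Friction and masses are not known exactly. Their poses are not given: they have to be found in the camera images.
- scale: Kitchen scale lying face down, fixed: black tray 168 (x) x 110 (y) x 24 mm, open on top. Origin: centre of underside, z up, x along its long side. An aluminium frame inside carries 4 orange snap standoffs, 110 mm apart in x, 72 mm in y. The frame is centred in y but sits anywhere from -14 to +14 mm off centre in x; where is not reported. It slides in x under some 15 N.
- seat (a point): centre of the scale, 30 mm above its origin: height of the standoffs' round shoulders (20 mm diameter), where the cover's underside finally rests; the frame's offset in x is NOT included. On each shoulder stands a pin of 10 mm diameter with two sloping spring barbs on its +y and -y sides. Clicked through, the barbs hold the cover; pins then stand 18 mm above its plate.
- tips (a point): centre of the scale, 52 mm above its origin: height of the pins' tips (9 mm diameter, tapering to 10); the frame's offset in x is NOT included. A cover whose holes miss the pins stops with its underside here. With all 4 pins in the holes (within about 2 mm sideways) it drops some 12 mm more, to the barbs. The frame stands on a load cell: it sinks 1 mm per 8 N, 5 mm at most, and comes back.
- cover: Loose white plastic cover, about 0.13 to 0.22 kg: plate 150 (x) x 100 (y) x 4 mm with four 13 mm square through holes at x = +-55, y = +-36 mm and a raised battery housing in the middle, up. Origin: centre of the underside, z up, x along the long side. Fits either way round (half turn about z). Starts flat on the worktop. Pushed onto the scale with more than 40 N it cracks.
- grip (a point): centre of the top of the cover's battery housing, 26 mm above the cover's underside. The housing is 56 (x) x 24 (y) mm and stands 22 mm over the plate: pinch it from above across y. Its top may also be pressed on.
- press_a (a point): point on the plate's top, 4 mm above its underside, at x = -60, y = 0 mm in the cover's frame: free place between two holes for closed fingertips to press, driving the two standoffs of this end. Each standoff needs about 6 N (all four at once about 20 N), over a travel of about 10 mm; the ends may be pressed one after the other while the cover stays within 8 degrees of level.
- press_b (a point): the same at the other end, x = +60, y = 0 mm in the cover's frame
- hole0 (a point): centre of one square hole of the cover, at its underside: x = -55, y = -36 mm in the cover's frame. It is 30 mm above the scale's origin when this standoff has clicked through, more than 32 mm when it has not.
- hole1 (a point): centre of one square hole of the cover, at its underside: x = -55, y = 36 mm in the cover's frame. It is 30 mm above the scale's origin when this standoff has clicked through, more than 32 mm when it has not.
- hole2 (a point): centre of one square hole of the cover, at its underside: x = 55, y = -36 mm in the cover's frame. It is 30 mm above the scale's origin when this standoff has clicked through, more than 32 mm when it has not.
- hole3 (a point): centre of one square hole of the cover, at its underside: x = 55, y = 36 mm in the cover's frame. It is 30 mm above the scale's origin when this standoff has clicked through, more than 32 mm when it has not.
- mug: two-coloured mug, 86 x 117 x 88 mm, a bystander; origin at the centre of its underside
- shaker: salt shaker, 44 mm diameter, 90 mm high, a bystander; origin at the centre of its underside
- tin: small food tin, 57 mm diameter, 72 mm high, a bystander; origin at the centre of its underside
Not all that is in view belongs to the job. There is more than one size of the cover; the one meant has the size given above.

How it is judged:
By the outcome, as a careful person would: the job done as asked, in the order asked, and still so for the second after the job is handed in, with the robot touching nothing.
It also fails if it takes over 67 s, if anything falls off the work surface, if the arm or the gripper's body presses on something with over 40 N, if the wrist force passes 120 N, or if a joint passes its speed limit or range.

### The arm

A 6-joint arm with a two-finger parallel gripper is mounted at the origin on a cart in front of the work surface, level with it; the furniture and walls round the work are solid. World frame = base frame: x ahead of the robot, y to its left, z up, the work surface at z = 0. Lengths are in m, angles in rad, forces in N, time in s.
With the tool pointing down it reaches from about 0.35 to 0.8 m from the base axis. Payload 7.3 kg.
Tool frame: the origin (TCP) lies midway between the tips of the shut fingers; the grasp point (between the pads) lies 19 mm behind it; z points along the fingers, y is the line along which they close (so a half turn about z gives the same grasp; the last joint's range is limited). The gripper opens to 85 mm and grips with 20 to 120 N. Pads are 22 mm wide; open, the fingers measure 114 mm over their backs; the gripper's body (76 mm by 85 mm) begins 54 mm behind the grasp point. The pads swing forward as they close: fully open they stand 13 mm farther back than shut.
Start: joints at [1.151, 0.342, 1.524, -0, 1.275, -0.146], TCP at [0.142, 0.505, 0.231] pointing down, gripper open.
Joint ranges: [-2.53, 2.53], [-0.77, 2.02], [0.04, 2.7], [-1, 4.14], [0.28, 2.66], [-3.11, 3.11]. Speed limits (rad/s): [2.57, 2.57, 3.14, 3.14, 3.14, 3.14].

### API

Orientations are given as a unit quaternion [w, x, y, z].
In Python, from workcell import sense, viewer, workorder, finder gives the robot as it stands. The module is installed in compiled form; this text tells all that it offers.
- The arm moves only by the tool step_arm, never from a script. Its argument "plan" is one flat list of numbers, 7 for each row, row after row: the shift along the tool's x, y, z in cm, then the turn, a rotation vector about the tool's x, y, z in rad, then the closure, from 0 (fully open) to 1 (shut). In form: [x, y, z, wx, wy, wz, jaw, x, y, z, wx, wy, wz, jaw, ...]. A call has 1 to 12 rows; each row is the pose to reach, as a shift and turn from the pose commanded when the call began, along the tool's axes at that moment; what a row does not reach only later rows make up. A row lasts 1/8 s, in which the tool goes at most 62.5 mm and 10.7 degrees, less where a joint would pass 70% of its speed; a pose out of reach is approached as far as the arm can. A call with a gripper value outside its range is refused whole. The fingers move at their own pace and stop on an object; "newtons" is the grip in N (left out, the last holds). Time passes only in rows, so rows that repeat a pose let the fingers close. It gives the time, the measured TCP pose, the force, the opening and the grip force at its end, in the units of the state.
- sense(): the state, without advancing time (a new reading comes with each control period).
- viewer.snapshot(name): name is "scene" or "side" or "wrist"; returns (picture, depth): 420x560x3 uint8, blue, green, red; 420x560 float32, m along the optical axis (not along the pixel's ray), 0 where there is no reading.
- viewer.camera_params(name): a dict with "vertical_fov" (degrees; the focal length in pixels is half the picture's height over the tangent of half this angle, whatever the lens; pixels are square), "cx", "cy" (the principal point, pixels), "world_from_camera" (4x4, takes a point from camera to world coordinates); the wrist camera has in their place "tool_from_camera" (4x4, takes a point from camera to tool coordinates, whose origin is the TCP and whose axes are the flange's). Camera axes: x right, y down, z forward; pixel columns grow to the right and rows downward; lengths in m; the calibration is good to about 2 mm. A picture is of the moment at which its call begins: read the wrist's pose just before it. camera_params takes no time and is no camera call.
- workorder.job_done(): hands the job in; it is judged then, once.
Trained networks look in the newest picture that a camera, given by its name, has taken for a name from the list of things; names that differ only in an ending like _2 or _b are one class to them, and where a whole thing is asked for, a point or a joint stands for the part that bears it (a point fixed in the world has none). Each returns a list of dicts, best first, with "p" (0 to 1); they miss things now and then, are a little off and sometimes report something else, mostly with a low value. They report only what shows in the picture. A call takes as long as a camera call. They do not tell look-alikes from the thing itself.
- finder.search_frame(camera, query): "centre" ([x, y, z] in m, in the coordinates of the camera as it stood for that picture, good to about 4 mm: the middle of the surface that is visible of it).
- finder.outline_of(camera, query): "mask" (420x560 bool, what is visible of it).
- finder.place_of(camera, query): "centre" ([x, y, z] in m, in the coordinates of the camera as it stood for that picture, good to about 4 mm: a listed point, or the origin of a listed thing).
The state is a dict: "time_s": time; "q": joint angles; "dq": joint speeds; "joint_efforts": joint torques, N m; "ee_pos": TCP position; "tcp_rot": TCP orientation; "wrist_force": force on the tool from outside, world axes, zero at the start; "ft_torque": the same for the moment, N m; "grip_width": opening from 0.0 (shut) to 1.0 (fully open); "finger_force": force on a finger pad.
Only numpy, scipy, OpenCV 4.12 (cv2) and the standard library are available. Lean on these libraries where they do the work, as an engineer would, in place of code of your own. Each camera call takes 0.05 s, during which the arm holds its last target. There are 200 camera calls.

## Working session

There is one attempt and no reset: what is moved stays moved. The work goes in short steps, Python scripts to look and compute and a tool call to move; the robot and the scene stay as the last step left them, time stands still between calls to the robot, and variables do not carry over. Pictures are saved under pics/ and viewed, at most 10 in all, crops included, and the job is handed in when it is done.

Besides the shell and the picture viewer there is one more tool, called as name(argument=value, ...) on one line, values as JSON. step_arm: Moves the arm, as the interface text tells. Its arguments: {"type":"object","properties":{"plan":{"type":"array"},"newtons":{"type":"number"}},"required":["plan"]}

```bash
mkdir -p pics; cat > h.py <<'E'
import numpy as np,cv2
from scipy.spatial.transform import Rotation as R
from workcell import sense,viewer,workorder,finder
def toolT(s=None):
    s=s or sense(); T=np.eye(4); q=s["tcp_rot"]
    T[:3,:3]=R.from_quat([q[1],q[2],q[3],q[0]]).as_matrix(); T[:3,3]=s["ee_pos"]; return T
def cam(n):
    p=viewer.camera_params(n); f=210/np.tan(np.radians(p["vertical_fov"])/2)
    M=np.array(p["world_from_camera"]) if n!="wrist" else toolT()@np.array(p["tool_from_camera"])
    return f,p["cx"],p["cy"],M
def snap(n):
    c=cam(n); a,d=viewer.snapshot(n); return a,d,c
def w(c,p): return (c[3]@np.r_[p,1])[:3]
def pix(c,P):
    q=np.linalg.inv(c[3])@np.r_[P,1]; return np.array([c[0]*q[0]/q[2]+c[1],c[0]*q[1]/q[2]+c[2]])
def cloud(d,c):
    v,u=np.mgrid[:d.shape[0],:d.shape[1]]
    P=np.stack([(u-c[1])/c[0]*d,(v-c[2])/c[0]*d,d],-1)
    return P@c[3][:3,:3].T+c[3][:3,3]
E
python3 - <<'E'
from h import *
ims=[]
for n in("scene","side"):
    a,d,c=snap(n); np.savez(n+".npz",a=a,d=d,M=c[3],c=np.array(c[:3])); ims.append(a)
    print(n,c[3][:3,3].round(2))
    for q in("cover","scale","mug","shaker","tin"):
        for r in finder.place_of(n,q)[:3]:
            P=w(c,r["centre"]); print(q,round(r["p"],2),P.round(3),pix(c,P).round())
cv2.imwrite("pics/a.png",ims[0]);cv2.imwrite("pics/b.png",ims[1])
print(sense()["time_s"])
E
```

```text
scene [-0.17 -0.54  1.19]
cover 0.79 [ 0.528 -0.046 -0.001] [268. 231.]
cover 0.62 [ 0.546 -0.214 -0.002] [316. 253.]
scale 0.95 [0.561 0.165 0.006] [222. 195.]
mug 0.7 [ 0.49  -0.26  -0.003] [319. 273.]
mug 0.62 [ 0.606 -0.394 -0.005] [377. 268.]
shaker 0.76 [ 0.753 -0.076 -0.002] [313. 192.]
shaker 0.57 [0.559 0.167 0.031] [221. 190.]
tin 0.58 [ 0.466  0.355 -0.001] [161. 190.]
side [ 0.54 -1.06  0.46]
cover 0.73 [ 0.533 -0.045 -0.003] [257. 238.]
cover 0.68 [ 0.538 -0.22  -0.001] [260. 269.]
scale 0.65 [0.557 0.169 0.   ] [264. 209.]
mug 0.94 [ 0.609 -0.397  0.001] [298. 311.]
mug 0.54 [ 0.494 -0.261  0.001] [240. 279.]
mug 0.46 [ 0.539 -0.216  0.025] [260. 258.]
shaker 0.65 [ 0.751 -0.075 -0.   ] [339. 238.]
shaker 0.32 [ 0.555  0.166 -0.003] [263. 211.]
tin 0.82 [ 0.468  0.354 -0.002] [238. 193.]
0.6
```

View pics/a.png

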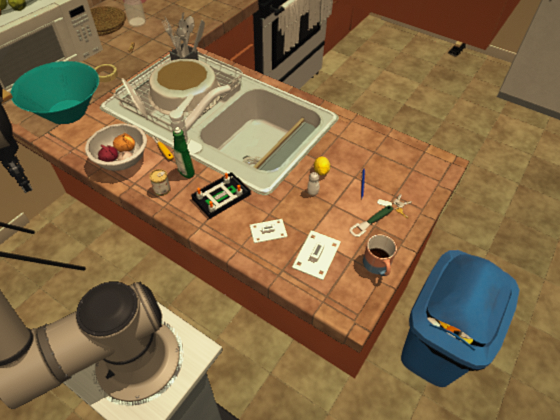

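View pics/b.png

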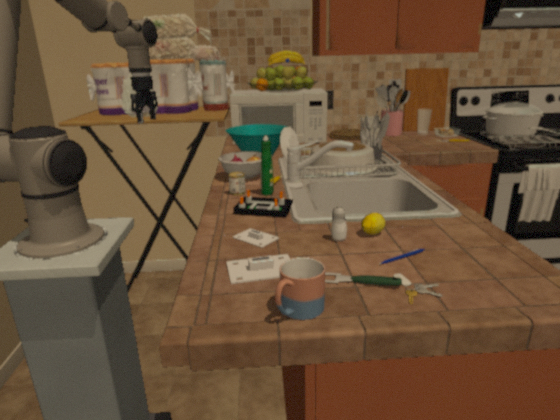

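Two candidates for the cover: a small white one at scene (268,231) and a bigger one at (316,253). The scale is at (222,195), with a green bottle next to it at (183,150), and the bystanders stand clear. Next I measure both plates against 150x100 mm, and the scale's yaw.

```bash
python3 - <<'E'
from h import *
for n in("scene","side"):
    z=np.load(n+".npz"); a,d=z["a"],z["d"]; c=(*z["c"],z["M"]); P=cloud(d,c)
    mn=a.min(-1).astype(int); hs=cv2.cvtColor(a,cv2.COLOR_BGR2HSV)
    for nm,ctr,m in (("small",(.53,-.045),(hs[...,1]<70)&(hs[...,2]>110)),("big",(.54,-.217),(hs[...,1]<70)&(hs[...,2]>110)),("scale",(.56,.167),hs[...,2]<60)):
        g=m&(d>0)&(np.hypot(P[...,0]-ctr[0],P[...,1]-ctr[1])<.12)&(P[...,2]<(.012 if nm!="scale" else .06))
        k,l,s,_=cv2.connectedComponentsWithStats(g.astype(np.uint8)); 
        g=l==1+s[1:,4].argmax(); Q=P[g]
        r=cv2.minAreaRect((Q[:,:2]*1000).astype(np.float32)); print(n,nm,g.sum(),np.round(r[0]),np.round(r[1]),round(r[2],1),"z",np.percentile(Q[:,2],[5,50,95]).round(4))
    g=(hs[...,0]<18)&(hs[...,1]>170)&(hs[...,2]>120)&(np.hypot(P[...,0]-.56,P[...,1]-.167)<.1)&(P[...,2]>.02)
    k,l,s,ce=cv2.connectedComponentsWithStats(g.astype(np.uint8))
    for i in range(1,k):
        if s[i,4]>4: print("orange",s[i,4],ce[i].round(),P[l==i].mean(0).round(3),P[l==i][:,2].max().round(3))
    if n=="scene": cv2.imwrite("pics/c.png",cv2.resize(a[140:290,140:400],None,fx=3,fy=3,interpolation=2))
    for nm,b in(("bottle",(183,150) if n=="scene" else (266,165)),):
        print(nm,P[b[1],b[0]].round(3))
E
```

```text
scene small 489 [531. -45.] [ 75. 107.] 47.1 z [-0.0017  0.0026  0.007 ]
scene big 1125 [ 541. -219.] [151. 102.] 9.9 z [-0.0002  0.0037  0.0081]
scene scale 536 [557. 163.] [115. 169.] 72.8 z [0.0008 0.009  0.024 ]
orange 14 [226. 175.] [0.614 0.186 0.043] 0.053
orange 14 [239. 187.] [0.594 0.117 0.045] 0.053
orange 14 [199. 190.] [0.509 0.217 0.044] 0.056
orange 15 [211. 204.] [0.488 0.149 0.044] 0.057
bottle [0.565 0.318 0.127]
side small 341 [526. -40.] [ 74. 118.] 46.1 z [-0.0002  0.0015  0.0076]
side big 907 [ 541. -218.] [151. 104.] 9.2 z [0.0014 0.0028 0.007 ]
side scale 455 [556. 164.] [115. 167.] 74.9 z [0.0023 0.0121 0.022 ]
orange 20 [248. 193.] [0.508 0.216 0.042] 0.052
orange 17 [281. 194.] [0.613 0.185 0.043] 0.053
orange 19 [241. 200.] [0.487 0.147 0.044] 0.051
orange 16 [276. 202.] [0.594 0.128 0.04 ] 0.051
bottle [0.572 0.315 0.108]
```

View pics/c.png

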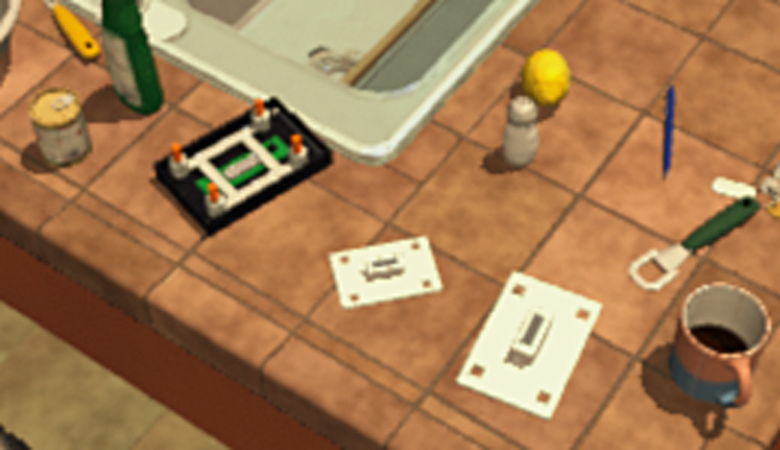

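The bigger plate measures 151x102 mm at (0.541,-0.218), so that one is meant; the other is 75x107. I'll go over the scale first with the wrist camera.

```bash
cat >> h.py <<'E'
def plan(pos,yaw,T=None):
    "row numbers to a tool-down pose, tool y axis at world angle yaw(deg), half-turn choice nearest"
    T=toolT() if T is None else T
    best=None
    for k in(0,180):
        a=np.radians(yaw+k); y=np.array([np.cos(a),np.sin(a),0]); z=np.array([0,0,-1.]); G=np.stack([np.cross(y,z),y,z],1)
        r=R.from_matrix(T[:3,:3].T@G).as_rotvec()
        if best is None or np.linalg.norm(r)<np.linalg.norm(best): best=r
    d=T[:3,:3].T@(np.array(pos)-T[:3,3])*100
    print("row",d.round(2),best.round(3),"rows>=",max(np.linalg.norm(d)/6.25,np.degrees(np.linalg.norm(best))/10.7).__ceil__())
E
python3 - <<'E'
from h import *
print(toolT().round(3)); print(np.array(viewer.camera_params("wrist")["tool_from_camera"]).round(3),cam("wrist")[:3])
plan([.50,.165,.30],74)
plan([.541,-.218,.30],99.5)
E
```

```text
[[-0.963  0.27   0.     0.142]
 [ 0.27   0.963  0.     0.505]
 [-0.     0.    -1.     0.231]
 [ 0.     0.     0.     1.   ]]
[[-0.001 -0.944 -0.329  0.086]
 [ 1.    -0.001  0.     0.   ]
 [-0.001 -0.329  0.944 -0.142]
 [ 0.     0.     0.     1.   ]] (np.float64(352.3272336564026), 280.04629763915744, 202.20806743721428)
row [-43.68 -23.1   -6.87] [0.    0.    0.005] rows>= 8
row [-57.98 -58.86  -6.87] [ 0.    0.   -0.44] rows>= 14
```

step_arm(plan=[-4,-2,-6.9,0,0,0,0,-43.7,-23.1,-6.9,0,0,0.005,0,-43.7,-23.1,-6.9,0,0,0.005,0,-43.7,-23.1,-6.9,0,0,0.005,0,-43.7,-23.1,-6.9,0,0,0.005,0,-43.7,-23.1,-6.9,0,0,0.005,0,-43.7,-23.1,-6.9,0,0,0.005,0,-43.7,-23.1,-6.9,0,0,0.005,0,-43.7,-23.1,-6.9,0,0,0.005,0,-43.7,-23.1,-6.9,0,0,0.005,0,-43.7,-23.1,-6.9,0,0,0.005,0,-43.7,-23.1,-6.9,0,0,0.005,0])

```text
time_s: 2.1
ee_pos: [0.4993, 0.1662, 0.3006]
tcp_rot: [0.0, 0.138, 0.99, 0.0]
wrist_force: [0.2, 0.3, 0.4]
grip_width: 1.004
finger_force: 0.0
```

```bash
cat >> h.py <<'E'
def pins(P,hs,d,ctr=(.555,.167)):
    g=(hs[...,0]<18)&(hs[...,1]>150)&(hs[...,2]>100)&(d>0)&(np.hypot(P[...,0]-ctr[0],P[...,1]-ctr[1])<.1)&(P[...,2]>.03)
    k,l,s,ce=cv2.connectedComponentsWithStats(g.astype(np.uint8)); out=[]
    for i in range(1,k):
        if s[i,4]>40:
            Q=P[l==i]; t=Q[Q[:,2]>Q[:,2].max()-.003]
            u,v=np.where(l==i)[::-1]
            out.append(np.median(t,0)); print("pin",s[i,4],ce[i].round(),"tip",np.median(t,0).round(4),len(t),"zmax",Q[:,2].max().round(4))
    return np.array(out)
E
python3 - <<'E'
from h import *
s=sense(); print(s["time_s"],s["ee_pos"],s["wrist_force"],toolT()[:3,:2].round(3).tolist())
a,d,c=snap("wrist"); np.savez("w1.npz",a=a,d=d,M=c[3],c=np.array(c[:3])); P=cloud(d,c); hs=cv2.cvtColor(a,cv2.COLOR_BGR2HSV)
o=pins(P,hs,d); print(o.mean(0))
g=(hs[...,2]<60)&(d>0)&(P[...,2]>.018)&(P[...,2]<.03)&(np.hypot(P[...,0]-.555,P[...,1]-.167)<.12)
r=cv2.minAreaRect((P[g][:,:2]*1000).astype(np.float32)); print(r)
r=finder.place_of("wrist","seat")[:2]; print([(x["p"],w(c,x["centre"]).round(4)) for x in r])
cv2.imwrite("pics/d.png",a)
E
```

```text
2.1 [0.49926708 0.1661503  0.30057086] [0.16707136 0.34026065 0.40520751] [[-0.962, 0.273], [0.273, 0.962], [-0.0, 0.0]]
pin 63 [328. 153.] tip [0.5085 0.2212 0.0517] 38 zmax 0.0531
pin 73 [265. 240.] tip [0.5931 0.1206 0.0514] 30 zmax 0.0531
pin 81 [323. 241.] tip [0.6139 0.1891 0.0516] 35 zmax 0.053
[0.57184014 0.17697082 0.05159644]
((555.8156127929688, 169.24520874023438), (105.61890411376953, 165.46047973632812), 73.33992004394531)
[(0.77, array([0.5598, 0.1685, 0.0251]))]
```

View pics/d.png

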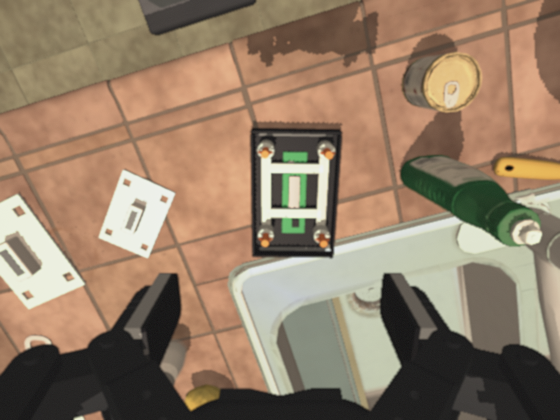

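Pins show at (266,153), (327,153), (265,240) and (323,241). Wrist fit: yaw -16.9°, pin centre about (0.551,0.171), tips at z 0.052 as expected. Now I'll look at the cover up close.

```bash
python3 - <<'E'
from h import *
plan([.496,-.226,.24],99.5)
E
```

```text
row [-10.38 -37.79   6.05] [ 0.     0.    -0.443] rows>= 7
```

step_arm(plan=[-10.4,-37.8,6,0,0,-0.443,0,-10.4,-37.8,6,0,0,-0.443,0,-10.4,-37.8,6,0,0,-0.443,0,-10.4,-37.8,6,0,0,-0.443,0,-10.4,-37.8,6,0,0,-0.443,0,-10.4,-37.8,6,0,0,-0.443,0,-10.4,-37.8,6,0,0,-0.443,0,-10.4,-37.8,6,0,0,-0.443,0,-10.4,-37.8,6,0,0,-0.443,0])

```text
time_s: 3.32
ee_pos: [0.4962, -0.2261, 0.2404]
tcp_rot: [0.0, -0.082, 0.997, 0.0]
wrist_force: [-0.2, 0.1, -0.1]
grip_width: 1.005
finger_force: 0.0
```

```bash
python3 - <<'E'
from h import *
s=sense(); print(s["time_s"],s["ee_pos"],toolT()[:3,:2].round(3).tolist())
a,d,c=snap("wrist"); np.savez("w2.npz",a=a,d=d,M=c[3],c=np.array(c[:3])); P=cloud(d,c); hs=cv2.cvtColor(a,cv2.COLOR_BGR2HSV)
near=np.hypot(P[...,0]-.541,P[...,1]+.22)<.11
g=(hs[...,1]<80)&(hs[...,2]>110)&near&(d>0)&(P[...,2]<.015)
k,l,st,_=cv2.connectedComponentsWithStats(g.astype(np.uint8)); g=l==1+st[1:,4].argmax()
r=cv2.minAreaRect((P[g][:,:2]*1000).astype(np.float32)); print("plate",r,np.median(P[g][:,2]))
h=(np.hypot(P[...,0]-.541,P[...,1]+.22)<.05)&(P[...,2]>.02)&(P[...,2]<.035)
r=cv2.minAreaRect((P[h][:,:2]*1000).astype(np.float32)); print("housing",r,np.median(P[h][:,2]),h.sum())
# holes: enclosed gaps
cs,hi=cv2.findContours(g.astype(np.uint8),cv2.RETR_CCOMP,cv2.CHAIN_APPROX_NONE)
for k,x in enumerate(cs):
    if hi[0][k][3]>=0 and 40<cv2.contourArea(x)<2000:
        M=cv2.moments(x); u,v=M["m10"]/M["m00"],M["m01"]/M["m00"]; ray=c[3][:3,:3]@[(u-c[1])/c[0],(v-c[2])/c[0],1]; t=(.004-c[3][2,3])/ray[2]
        print("hole",cv2.contourArea(x),round(u),round(v),(c[3][:3,3]+t*ray).round(4))
for q in("grip","cover"):
    print(q,[(x["p"],w(c,x["centre"]).round(4)) for x in finder.place_of("wrist",q)[:2]])
cv2.imwrite("pics/e.png",a)
E
```

```text
3.325 [ 0.49624631 -0.22613561  0.24041705] [[-0.986, -0.164], [-0.164, 0.986], [-0.0, 0.001]]
plate ((542.1895751953125, -216.81326293945312), (155.6277618408203, 105.60240936279297), 8.464909553527832) 0.0033813965109871225
housing ((540.4703979492188, -216.4571075439453), (56.3925666809082, 23.14323616027832), 9.313322067260742) 0.025543210857447318 1082
hole 74.0 310 245 [ 0.5891 -0.1734  0.004 ]
hole 82.0 250 244 [ 0.5997 -0.2444  0.004 ]
hole 1179.5 281 206 [ 0.5458 -0.2156  0.004 ]
hole 108.0 314 153 [ 0.4801 -0.1905  0.004 ]
hole 117.0 248 153 [ 0.4913 -0.2611  0.004 ]
grip [(0.91, array([ 0.5282, -0.0444,  0.0186])), (0.7, array([ 0.5415, -0.2159,  0.0265]))]
cover [(0.68, array([ 0.5419, -0.2146,  0.0009])), (0.67, array([ 0.5282, -0.0432, -0.0016]))]
```

View pics/e.png

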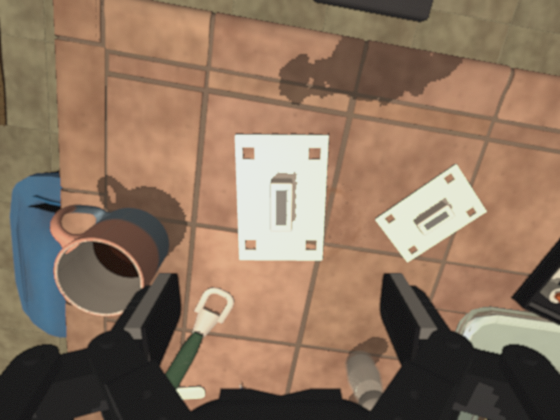

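The picture shows the right cover at (281,200), with holes at (248,153), (314,153), (250,244), (310,245) and the small one at (431,212). The hole rectangle gives centre (0.5400,-0.2174), yaw 8.9°, and the housing top is at z 0.0255. Both agree with the text, so I'll grasp it.

```bash
python3 - <<'E'
from h import *
plan([.5402,-.2172,.06],99);plan([.5402,-.2172,.008],99)
E
```

```text
row [-4.44  0.13 18.08] [-0.     0.001  0.009] rows>= 3
row [-4.44  0.13 23.28] [-0.     0.001  0.009] rows>= 4
```

step_arm(plan=[-4.4,0.1,10,0,0,0.009,0,-4.4,0.1,16,0,0,0.009,0,-4.4,0.1,19,0,0,0.009,0,-4.4,0.1,21,0,0,0.009,0.3,-4.4,0.1,22.5,0,0,0.009,0.4,-4.4,0.1,23.2,0,0,0.009,0.5,-4.4,0.1,23.2,0,0,0.009,0.5,-4.4,0.1,23.2,0,0,0.009,1,-4.4,0.1,23.2,0,0,0.009,1,-4.4,0.1,23.2,0,0,0.009,1,-4.4,0.1,23.2,0,0,0.009,1], newtons=50)

```text
time_s: 4.85
ee_pos: [0.5403, -0.2194, 0.0099]
tcp_rot: [0.001, -0.077, 0.997, -0.001]
wrist_force: [0.9, 1.4, 6.2]
grip_width: 0.266
finger_force: 50.6
```

```bash
python3 - <<'E'
from h import *
s=sense(); print(s["time_s"],s["ee_pos"],s["wrist_force"],s["ft_torque"],s["finger_force"],toolT()[:3,:2].round(3).tolist())
E
```

```text
4.85 [ 0.54029456 -0.21937861  0.00985825] [0.88440837 1.4106507  6.20847602] [ 0.16222643  0.09130954 -0.02815952] 50.61631679534912 [[-0.988, -0.154], [-0.154, 0.988], [-0.002, -0.002]]
```

step_arm(plan=[0,0,-2,0,0,0,1,0,0,-6,0,0,0,1,0,0,-11,0,0,0,1,0,0,-15,0,0,0,1,0,0,-15,0,0,0,1,0,0,-15,0,0,0,1,0,0,-15,0,0,0,1])

```text
time_s: 5.72
ee_pos: [0.5385, -0.2185, 0.1565]
tcp_rot: [-0.001, -0.077, 0.997, 0.001]
wrist_force: [-0.2, 0.6, -2.2]
grip_width: 0.265
finger_force: 49.6
```

```bash
cat > held.py <<'E'
from h import *
s=sense(); T=toolT(s); print(s["time_s"],s["ee_pos"],s["wrist_force"].round(2) if hasattr(s["wrist_force"],"round") else s["wrist_force"],s["grip_width"])
a,d,c=snap("wrist"); P=cloud(d,c); hs=cv2.cvtColor(a,cv2.COLOR_BGR2HSV)
Q=(P-T[:3,3])@T[:3,:3]   # tool frame
g=(hs[...,1]<80)&(hs[...,2]>110)&(d>0)&(abs(Q[...,0])<.1)&(abs(Q[...,1])<.075)&(Q[...,2]>-.008)&(Q[...,2]<.02)
k,l,st,_=cv2.connectedComponentsWithStats(g.astype(np.uint8)); g=l==1+st[1:,4].argmax()
A=np.c_[Q[g][:,:2],np.ones(g.sum())]; co=np.linalg.lstsq(A,Q[g][:,2],rcond=None)[0]; print("plate top plane z=ax+by+c (tool, m)",co.round(4))
ct=c[3].copy(); Ct=np.linalg.inv(T)@ct
cs,hi=cv2.findContours(g.astype(np.uint8),cv2.RETR_CCOMP,cv2.CHAIN_APPROX_NONE)
n=np.array([co[0],co[1],-1]);H=[]
for k,x in enumerate(cs):
    if hi[0][k][3]>=0 and 40<cv2.contourArea(x)<800:
        M=cv2.moments(x); u,v=M["m10"]/M["m00"],M["m01"]/M["m00"]; ray=Ct[:3,:3]@[(u-c[1])/c[0],(v-c[2])/c[0],1]; o=Ct[:3,3]
        t=-(n@o+co[2])/(n@ray); p=o+t*ray; H.append(p); print("hole",cv2.contourArea(x),round(u),round(v),"tool",p.round(4))
cv2.imwrite("pics/held_%d.png"%(s["time_s"]*100),a)
E
python3 held.py; ls pics
```

```text
5.725 [ 0.53848733 -0.21846049  0.15648299] [-0.16  0.62 -2.23] 0.2648617564867578
plate top plane z=ax+by+c (tool, m) [ 0.0005 -0.002   0.0063]
a.png
b.png
c.png
d.png
e.png
held_572.png
```

View pics/held_572.png

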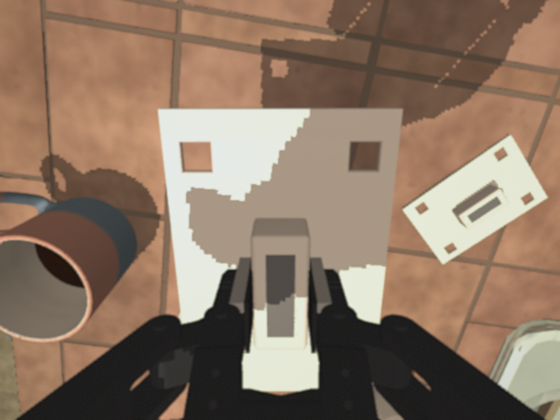

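The cover is held level; the two visible holes are at (196,157) and (365,156). I'll segment them by depth to get the cover's pose in the tool frame.

```bash
sed -i 's/^g=(hs.*$/g=(d>0)\&(abs(Q[...,0])<.1)\&(abs(Q[...,1])<.075)\&(Q[...,2]>-.008)\&(Q[...,2]<.0085)/; s/<800:/<4000:/' held.py
cat >> held.py <<'E'
if len(H)==2:
    H=np.array(sorted(H,key=lambda p:p[1])); e=H[1]-H[0]; a=np.arctan2(-e[0],e[1]); m=H.mean(0)
    # cover x axis in tool = perpendicular to hole line
    ux=np.array([e[1],-e[0]])/np.hypot(*e[:2]); ctr=m[:2]-55e-3*ux*np.sign(m[0])
    print("pitch",np.hypot(*e[:2]),"turn in tool (rad)",a,"cover centre in tool",ctr)
B=cv2.minAreaRect((Q[g][:,:2]*1000).astype(np.float32)); print(B)
E
python3 held.py
```

```text
5.775 [ 0.53864351 -0.21854559  0.15660142] [-0.32  0.1  -1.97] 0.26609644831359447
plate top plane z=ax+by+c (tool, m) [ 0.0023 -0.0021  0.0061]
hole 916.5 364 156 tool [0.0547 0.0362 0.0062]
hole 920.5 197 156 tool [ 0.0547 -0.035   0.0063]
pitch 0.07125807145612492 turn in tool (rad) -0.00039883097980321944 cover centre in tool [-0.00029799  0.0006264 ]
((21.424930572509766, 0.6758270263671875), (100.73165130615234, 105.74325561523438), 89.96076965332031)
```

```bash
python3 - <<'E'
from h import *
z=np.load("w1.npz"); a,d=z["a"],z["d"]; c=(*z["c"],z["M"]); P=cloud(d,c)
# tip pixels purely by depth height
g=(d>0)&(P[...,2]>.048)&(P[...,2]<.06)&(np.hypot(P[...,0]-.552,P[...,1]-.17)<.09)
k,l,s,ce=cv2.connectedComponentsWithStats(g.astype(np.uint8)); p=[]
for i in range(1,k):
    if s[i,4]>8:
        u,v=ce[i]; ray=c[3][:3,:3]@[(u-c[1])/c[0],(v-c[2])/c[0],1]; o=c[3][:3,3]; q=o+ray*(.051-o[2])/ray[2]; p.append(q[:2]); print(s[i,4],ce[i].round(1),q.round(4))
p=np.array(p); print(p.mean(0))
from scipy.optimize import least_squares
b=np.array([[-55,-36],[-55,36],[55,-36],[55,36]])/1e3
def mod(x): C,S=np.cos(x[2]),np.sin(x[2]); return b@np.array([[C,S],[-S,C]])+x[:2]
def f(x): m=mod(x); return (p-m[[np.argmin(np.hypot(*(m-q).T)) for q in p]]).ravel()
r=least_squares(f,[.551,.171,-.295]); x=r.x; print(x,np.degrees(x[2]),(r.fun*1e3).round(1))
yw=np.degrees(x[2])+90
al=np.radians(yw); ty=np.array([np.cos(al),np.sin(al)]); tx=np.array([-np.sin(al),np.cos(al)]) if toolT()[0,0]<0 else None
tx=np.cross(np.r_[ty,0],[0,0,-1])[:2]; t=x[:2]+.0003*tx-.0006*ty; print("TCP",t)
plan([*t,.16],yw); plan([*t,.075],yw)
E
```

```text
62 [265.1 153.9] [0.4882 0.1523 0.051 ]
60 [328.7 154.8] [0.5088 0.2207 0.051 ]
52 [265.3 242.5] [0.5933 0.121  0.051 ]
52 [323.6 243.2] [0.6138 0.1895 0.051 ]
[0.55102119 0.17087986]
[ 0.55102119  0.17087986 -0.29009401] -16.621162624970555 [ 0.1  0.2  0.2 -0.4 -0.1  0.3 -0.2 -0.1]
TCP [0.5505621  0.17039074]
row [-7.17 38.25 -0.26] [ 0.001 -0.002  0.445] rows>= 7
row [-7.19 38.24  8.24] [ 0.001 -0.002  0.445] rows>= 7
```

step_arm(plan=[-1.5,5,-0.2,0,0,0.06,1,-3.5,11,-0.2,0,0,0.13,1,-7.2,38.2,-0.2,0,0,0.445,1,-7.2,38.2,-0.2,0,0,0.445,1,-7.2,38.2,-0.2,0,0,0.445,1,-7.2,38.2,-0.2,0,0,0.445,1,-7.2,38.2,-0.2,0,0,0.445,1,-7.2,38.2,-0.2,0,0,0.445,1,-7.2,38.2,-0.2,0,0,0.445,1,-7.2,38.2,-0.2,0,0,0.445,1,-7.2,38.2,-0.2,0,0,0.445,1,-7.2,38.2,-0.2,0,0,0.445,1])

```text
time_s: 7.32
ee_pos: [0.5516, 0.169, 0.1604]
tcp_rot: [0.0, 0.145, 0.989, 0.0]
wrist_force: [0.2, -0.0, -2.9]
grip_width: 0.27
finger_force: 49.8
```

```bash
python3 held.py; python3 -c "
from h import *
plan([.55056,.17039,.160],73.38);plan([.55056,.17039,.072],73.38)"
```

```text
7.325 [0.55164238 0.16897914 0.16036497] [ 0.23 -0.02 -2.86] 0.2701073849560946
plate top plane z=ax+by+c (tool, m) [ 0.002  -0.0016  0.0062]
hole 918.5 197 156 tool [ 0.0549 -0.0353  0.0063]
hole 914.5 364 156 tool [0.0548 0.0359 0.0062]
pitch 0.0712171381914422 turn in tool (rad) 0.0008007723423481874 cover centre in tool [-0.00012398  0.00026231]
((21.72719955444336, 0.39984893798828125), (100.7425308227539, 105.49131774902344), 89.96039581298828)
row [0.14 0.09 0.04] [ 0.  0. -0.] rows>= 1
row [0.14 0.09 8.84] [ 0.  0. -0.] rows>= 2
```

step_arm(plan=[0.14,0.08,3,0,0,0,1,0.14,0.08,6,0,0,0,1,0.14,0.08,8.2,0,0,0,1,0.14,0.08,8.6,0,0,0,1,0.14,0.08,8.6,0,0,0,1,0.14,0.08,8.6,0,0,0,1])

```text
time_s: 8.12
ee_pos: [0.5511, 0.1709, 0.0755]
tcp_rot: [0.001, 0.144, 0.99, 0.0]
wrist_force: [0.3, -0.1, -1.8]
grip_width: 0.267
finger_force: 49.7
```

```bash
python3 held.py; python3 -c "
from h import *
plan([.55056,.17039,.072],73.38)"; ls pics; cp pics/held_8*.png pics/f.png
```

```text
8.125 [0.55114958 0.1708862  0.07549281] [ 0.32 -0.07 -1.81] 0.266592597218411
plate top plane z=ax+by+c (tool, m) [ 0.0019 -0.0016  0.0062]
hole 918.0 364 156 tool [0.0549 0.036  0.0062]
hole 926.5 197 156 tool [ 0.0548 -0.0353  0.0063]
pitch 0.07128272792119358 turn in tool (rad) -0.0005859772566673344 cover centre in tool [-0.00016553  0.00034697]
((21.638347625732422, 0.3430328369140625), (100.84432220458984, 105.86776733398438), 89.8576889038086)
row [ 0.03 -0.06  0.34] [0.001 0.002 0.   ] rows>= 1
a.png
b.png
c.png
d.png
e.png
held_572.png
held_577.png
held_732.png
held_812.png
```

View pics/f.png

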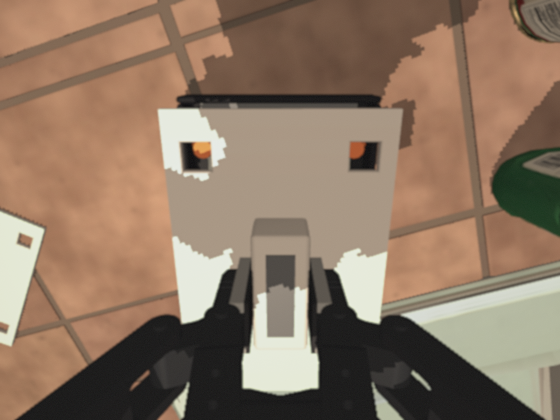

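Pins show through the holes at (202,149) and (357,149), nearer the middle because they are lower, as expected. Now I'll lower gently and feel.

step_arm(plan=[0.03,-0.06,0.4,0,0,0,1,0.03,-0.06,0.8,0,0,0,1,0.03,-0.06,1.1,0,0,0,1,0.03,-0.06,1.3,0,0,0,1,0.03,-0.06,1.5,0,0,0,1,0.03,-0.06,1.7,0,0,0,1,0.03,-0.06,1.8,0,0,0,1,0.03,-0.06,1.8,0,0,0,1])

```text
time_s: 9.18
ee_pos: [0.5499, 0.1703, 0.0563]
tcp_rot: [-0.0, 0.144, 0.99, 0.0]
wrist_force: [0.6, -0.2, -1.6]
grip_width: 0.265
finger_force: 49.7
```

The underside is at 0.046 without force, so all four pins are in the holes. Down to the barbs next.

step_arm(plan=[0.03,-0.01,0.2,0,0,0,1,0.03,-0.01,0.4,0,0,0,1,0.03,-0.01,0.6,0,0,0,1,0.03,-0.01,0.7,0,0,0,1,0.03,-0.01,0.8,0,0,0,1,0.03,-0.01,0.8,0,0,0,1], newtons=80)

```text
time_s: 9.93
ee_pos: [0.5501, 0.1703, 0.0491]
tcp_rot: [0.001, 0.144, 0.99, 0.0]
wrist_force: [-1.3, -0.3, 5.5]
grip_width: 0.259
finger_force: 84.8
```

```bash
python3 -c "
from h import *
s=sense();print(s['ee_pos'],s['wrist_force'],s['ft_torque'],toolT()[:3,:3].round(3).tolist())"
```

```text
[0.55005196 0.17034876 0.04912049] [-1.28763181 -0.25922504  5.50249915] [-0.03146093  0.19221366 -0.02373158] [[-0.958, 0.286, 0.001], [0.286, 0.958, 0.0], [-0.001, 0.001, -1.0]]
```

step_arm(plan=[0,0,0.1,0,0,0,1,0,0,0.2,0,0,0,1,0,0,0.3,0,0,0,1,0,0,0.4,0,0,0,1,0,0,0.4,0,0,0,1])

```text
time_s: 10.55
ee_pos: [0.5509, 0.1704, 0.0467]
tcp_rot: [0.002, 0.144, 0.99, 0.001]
wrist_force: [-3.3, -0.8, 14.6]
grip_width: 0.256
finger_force: 86.1
```

step_arm(plan=[0,0,0.1,0,0,0,1,0,0,0.2,0,0,0,1,0,0,0.3,0,0,0,1,0,0,0.3,0,0,0,1])

```text
time_s: 11.05
ee_pos: [0.5504, 0.1701, 0.0416]
tcp_rot: [0.001, 0.144, 0.99, 0.0]
wrist_force: [-0.4, 0.3, -1.7]
grip_width: 0.254
finger_force: 83.7
```

The force peaked near 17 N and dropped to nothing, so it clicked. Now seat it fully.

step_arm(plan=[0,0,0.1,0,0,0,1,0,0,0.2,0,0,0,1,0,0,0.3,0,0,0,1,0,0,0.3,0,0,0,1])

```text
time_s: 11.55
ee_pos: [0.5493, 0.1703, 0.0388]
tcp_rot: [-0.0, 0.144, 0.99, -0.0]
wrist_force: [-2.8, -1.4, 7.5]
grip_width: 0.258
finger_force: 85.1
```

```bash
python3 held.py; python3 -c "
from h import *
print(sense()['ft_torque'],toolT()[:3,2])"
```

```text
11.55 [0.5492555  0.17027113 0.03884914] [-2.84 -1.37  7.53] 0.25776126892698537
plate top plane z=ax+by+c (tool, m) [-0.0022 -0.0008  0.0063]
hole 567.5 375 169 tool [0.0492 0.0409 0.0062]
hole 564.5 188 169 tool [ 0.0493 -0.0394  0.0062]
hole 353.5 364 147 tool [0.0586 0.0356 0.0061]
hole 353.5 196 147 tool [ 0.0587 -0.0353  0.0062]
((21.42870330810547, 0.2947578430175781), (105.97898864746094, 100.9078598022461), 0.01471309270709753)
[-0.23250618  0.57208393 -0.05712622] [-6.65321090e-04 -1.31085561e-04 -9.99999770e-01]
```

Seated (underside 0.0285 under about 10 N, with the frame's sink). Unload, release, retreat, and look.

step_arm(plan=[0,0,-0.3,0,0,0,1,0,0,-0.3,0,0,0,0.5,0,0,-0.3,0,0,0,0.3,0,0,-0.3,0,0,0,0.3,0,0,-2,0,0,0,0.3,0,0,-6,0,0,0,0.3,4,0,-12,0,0,0,0.3,5,0,-16,0,0,0,0.3,5,0,-16,0,0,0,0.3,5,0,-16,0,0,0,0.3,5,0,-16,0,0,0,0.3])

```text
time_s: 12.98
ee_pos: [0.5013, 0.1843, 0.1971]
tcp_rot: [-0.001, 0.145, 0.989, -0.0]
wrist_force: [0.7, -0.0, -1.1]
grip_width: 0.7
finger_force: 0.0
```

```bash
python3 - <<'E'
from h import *
s=sense(); print(s["time_s"],s["ee_pos"],s["wrist_force"])
b=np.array([[-55,-36],[-55,36],[55,-36],[55,36]])/1e3; th=-.29; Rm=np.array([[np.cos(th),-np.sin(th)],[np.sin(th),np.cos(th)]])
for n in("wrist","side","scene"):
    a,d,c=snap(n); P=cloud(d,c); hs=cv2.cvtColor(a,cv2.COLOR_BGR2HSV)
    L=(P[...,:2]-[.551,.171])@Rm
    m=(d>0)&(abs(L[...,0])<.07)&(abs(L[...,1])<.046)&(P[...,2]>.028)&(P[...,2]<.042)&(hs[...,1]<80)&(hs[...,2]>90)
    A=np.c_[L[m],np.ones(m.sum())]; co=np.linalg.lstsq(A,P[m][:,2],rcond=None)[0]
    print(n,m.sum(),"plate top",co.round(4),"corners underside",(np.c_[b,np.ones(4)]@co-.004).round(4))
    o=(hs[...,0]<18)&(hs[...,1]>150)&(d>0)&(abs(L[...,0])<.085)&(abs(L[...,1])<.06)&(P[...,2]>.036)
    for x in b: 
        k=o&(np.hypot(*(np.moveaxis(L,-1,0)-x[:,None,None]))<.015); print(x,k.sum(),P[k][:,2].max().round(4) if k.any() else None)
    if n=="wrist": cv2.imwrite("pics/g.png",a)
E
```

```text
12.975 [0.50134329 0.18425257 0.19713656] [ 0.68485997 -0.04375401 -1.10991269]
wrist 10755 plate top [0.0004 0.0004 0.0332] corners underside [0.0292 0.0292 0.0292 0.0292]
[-0.055 -0.036] 105 0.0531
[-0.055  0.036] 116 0.0528
[ 0.055 -0.036] 115 0.0526
[0.055 0.036] 118 0.0533
side 294 plate top [-0.0002 -0.007   0.0331] corners underside [0.0294 0.0289 0.0293 0.0288]
[-0.055 -0.036] 11 0.0503
[-0.055  0.036] 15 0.0504
[ 0.055 -0.036] 10 0.0501
[0.055 0.036] 14 0.051
scene 634 plate top [ 0.0037 -0.0017  0.0338] corners underside [0.0297 0.0296 0.0301 0.03  ]
[-0.055 -0.036] 8 0.0514
[-0.055  0.036] 11 0.0546
[ 0.055 -0.036] 9 0.0533
[0.055 0.036] 9 0.0527
```

View pics/g.png

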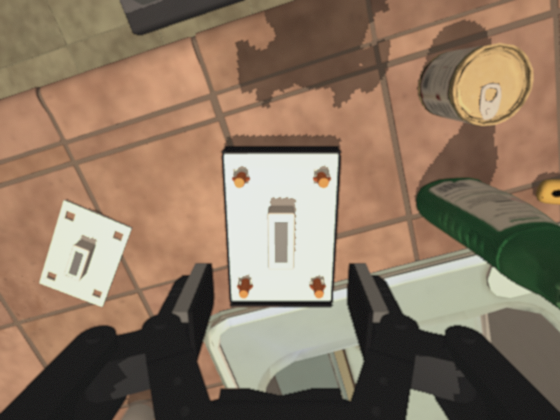

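The cover lies level and home, with its underside at about 0.029–0.030 m at all four corners. All four pins, at (241,178), (323,178), (244,287) and (318,287), stand about 19 mm above the plate, and the bystanders are untouched. Handing in.

```bash
python3 -c "
from h import *
print(workorder.job_done())"
```

```text
the job is handed in; nothing more can be done
None
```

The cover is clicked onto all four standoffs and lies fully home and level, pressed with a measured force of about 15 N; the mug, salt shaker and tin were not touched, and the job is handed in after about 13 s of robot time.

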